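# Check two hand levers stop short of their bars

## Task

Check the two sprung hand levers on the bench: with the outside of the fingers, press the long lever in towards its grip bar until it comes up solid on its stop short of the bar, keep it there about a second, then let it spring fully back out. Then press the short lever in the same way and finish there, with the program ending while the fingers still hold it in against its stop. Only push on the levers, without forcing them once they are solid; do not touch the bars or squeeze a lever against one, and leave everything else where it is.

Things in the scene. Friction and masses are not known exactly. Their poses are not given: they have to be found in the camera images.
- long_stand: fixed stand: foot plate 120 x 250 x 12 mm, two grey posts, rubber-gripped bar across their tops, aluminium hand lever on the robot side of the bar. Origin: centre of the underside, on the bench; x points from lever to bar (at yaw 0 away from the robot), y along the bar. 145 mm tall. Its long lever, 165 mm, pivots near the bar's +y end.
- long_bar: fixed grip bar of that stand, 26 mm in diameter; origin at its middle, 30 mm to +x of the stand's origin and 120 mm above the bench; it runs along the stand's y. Not to be touched.
- long_lever (a joint): angle of the long lever: 0 = sprung fully out, 0.26 rad = hard up on its built-in stop, where the tip is still over 20 mm clear of the bar. Turns about a vertical pin. A spring returns it: pushed at the press point it takes about 2 N to start and 4 N at the stop, then goes solid.
- long_blade: the lever's straight aluminium blade, 165 mm long, 9 mm thick, 20 mm high (24 mm at its round end), centred 120 mm above the bench. Origin on the pivot; it runs along its own -y, its x axis is square to the blade and points to the bar side. At rest it fans out 0.36 rad from the bar's direction, away from the bar.
- long_press (a point): press point: middle of the blade's outer face (the side away from the bar), 120 mm from the pivot, 120 mm above the bench; moves with the lever
- long_hinge (a point): the lever's pivot axis, 120 mm above the bench, fixed: on the stand at x 0, y +100 mm
- short_stand: fixed stand: foot plate 120 x 250 x 12 mm, two grey posts, rubber-gripped bar across their tops, aluminium hand lever on the robot side of the bar. Origin: centre of the underside, on the bench; x points from lever to bar (at yaw 0 away from the robot), y along the bar. 145 mm tall. Its short lever, 105 mm, pivots near the bar's -y end.
- short_bar: fixed grip bar of that stand, 26 mm in diameter; origin at its middle, 30 mm to +x of the stand's origin and 120 mm above the bench; it runs along the stand's y. Not to be touched.
- short_lever (a joint): angle of the short lever: 0 = sprung fully out, 0.34 rad = hard up on its built-in stop, where the tip is still over 20 mm clear of the bar. Turns about a vertical pin. A spring returns it: pushed at the press point it takes about 2 N to start and 4 N at the stop, then goes solid.
- short_blade: the lever's straight aluminium blade, 105 mm long, 9 mm thick, 20 mm high (24 mm at its round end), centred 120 mm above the bench. Origin on the pivot; it runs along its own +y, its x axis is square to the blade and points to the bar side. At rest it fans out 0.45 rad from the bar's direction, away from the bar.
- short_press (a point): press point: middle of the blade's outer face (the side away from the bar), 75 mm from the pivot, 120 mm above the bench; moves with the lever
- short_hinge (a point): the lever's pivot axis, 120 mm above the bench, fixed: on the stand at x 0, y -100 mm
- cup: copper cup, 64 mm across, 75 mm tall, standing loose; origin at the middle of its underside; leave alone
- collar: copper ring 60 mm across, 14 mm thick, lying loose on the long lever's foot plate under the lever; origin at the middle of its underside; leave alone
- washer: brass ring 48 mm across, 8 mm thick, lying loose on the short lever's foot plate; origin at the middle of its underside; leave alone
- bowl: copper bowl, 120 mm across, 50 mm tall, standing loose; origin at the middle of its underside; leave alone
- former: round wooden forming block, 84 mm across, 55 mm tall, standing loose; origin at the middle of its underside; leave alone
- block: wooden block 50 x 80 x 30 mm, lying loose; origin at the middle of its underside; leave alone
- hammer: hand hammer lying loose, along its own x; leave alone

How it is judged:
By the outcome, as a careful person would: the job done as asked, in the order asked, and still so for the second after the job is handed in, while the arm keeps its last pose, push and grip.
It also fails if it takes over 51 s, if anything falls off the work surface, if the arm or the gripper's body presses on something with over 40 N, if the wrist force passes 120 N, or if a joint passes its speed limit or range.

## Robot

A 6-joint arm with a two-finger parallel gripper is mounted at the origin on the work surface. World frame = base frame: x ahead of the robot, y to its left, z up, the work surface at z = 0. Lengths are in m, angles in degrees, forces in N, time in s.
With the tool pointing down it reaches from about 0.35 to 0.875 m from the base axis. Payload 4.2 kg.
Tool frame: the origin (TCP) lies on the front face of the gripper's body, between the roots of the fingers; the fingertips stand finger_overhang ahead of it and the grasp point (between the pads) lies 51 mm ahead of it (finger_overhang is the distance from the TCP to the fingertips, in m); z points along the fingers, y is the line along which they close (so a half turn about z gives the same grasp; the last joint's range is limited). The gripper opens to 87 mm and grips with 3 to 60 N. Pads are 19 mm wide; open, the fingers measure 117 mm over their backs; the gripper's body (75 mm by 190 mm) begins 51 mm behind the grasp point.
Start: joints at [-62.533, 22.042, 0.453, 0, -68.411, -14.817], TCP at [0.137, -0.61, 0.292] pointing down, gripper open.
Joint ranges: [-179.83, 179.83], [-69.29, 118.12], [-61.27, 80.66], [-181.25, 117.63], [-171.15, -9.14], [-177.46, 177.46]. Speed limits (degrees/s): [159.86, 159.86, 180, 180, 180, 180].

## Interface

Orientations are given as a 3x3 rotation matrix whose columns are the frame's x, y, z axes.
In Python, from station import sense, capture, camera_model, finish_job, finger_overhang gives the robot as it stands. The module is installed in compiled form; this text tells all that it offers.
- The arm moves only by the tool jog_arm, never from a script. Its argument "rows" is a list that holds one entry, the list of rows, each a list of 4 numbers: the shift along the tool's x, y, z in m, then the turn about the tool's z in rad. A call has 1 to 20 rows; each row shifts and turns the commanded pose from where the row before left it, along the tool's axes as they then stand; what a row does not reach is not made up. A row lasts 1/8 s, in which the tool goes at most 62.5 mm and 10.7 degrees, less where a joint would pass 70% of its speed; a pose out of reach is approached as far as the arm can. A call is refused whole if a number of a shift passes 0.0625 or a number of a turn 0.188, either way. A call with a gripper value outside its range is refused whole. "claw" is the opening, from 0 (shut) to 1 (fully open), set as the call begins (left out, the last holds). The fingers move at their own pace and stop on an object; the grip force is fixed at half the most. Time passes only in rows, so rows that do not move let the fingers close. It gives the time, the measured TCP pose, the force, the opening and the grip force at its end, in the units of the state.
- sense(): the state, without advancing time (a new reading comes with each control period).
- capture(name): name is "side" or "top" or "wrist"; returns the picture (420x560x3 uint8, red, green, blue); there is no depth.
- camera_model(name): a dict with "fovy" (degrees; the focal length in pixels is half the picture's height over the tangent of half this angle, whatever the lens; pixels are square), "cx", "cy" (the principal point, pixels), "eye" and "rotation" of the camera in the world. Camera axes: x right, y down, z forward; pixel columns grow to the right and rows downward; lengths in m; the calibration is good to about 2 mm. A picture is of the moment at which its call begins: read the wrist's pose just before it. camera_model takes no time and is no camera call; for the wrist camera it gives the pose at the moment of the call.
- finish_job(): hands the job in; it is judged then, once.
The state is a dict: "time_s": time; "joints": joint angles; "joint_velocities": joint speeds; "effort": joint torques, N m; "tcp_pos": TCP position; "ee_rot": TCP orientation; "wrist_force": force on the tool from outside, world axes, zero at the start; "moment": the same for the moment, N m; "gripper_width": opening from 0.0 (shut) to 1.0 (fully open); "gripper_force": force on a finger pad.
Only numpy, scipy, OpenCV 4.12 (cv2) and the standard library are available. Lean on these libraries where they do the work, as an engineer would, in place of code of your own. Each camera call takes 0.05 s, during which the arm holds its last target. There are 200 camera calls.

## Working session

There is one attempt and no reset: what is moved stays moved. The work goes in short steps, Python scripts to look and compute and a tool call to move; the robot and the scene stay as the last step left them, time stands still between calls to the robot, and variables do not carry over. Pictures are saved under pics/ and viewed, at most 10 in all, crops included, and the job is handed in when it is done.

Besides the shell and the picture viewer there is one more tool, called after ">>>" as name(argument=value, ...), one argument or row to a line, values as JSON. jog_arm: Moves the arm, as the interface text tells. Its arguments: {"type":"object","properties":{"rows":{"type":"array"},"claw":{"type":"number"}},"required":["rows"]}

```bash
mkdir -p pics
python3 - <<'E'
from station import *
import cv2,numpy as np
s=sense();print(s['time_s'],s['tcp_pos'],np.round(s['ee_rot'],3).tolist(),s['wrist_force'],s['gripper_width'],finger_overhang)
for n in("top","side"):
    im=capture(n);cv2.imwrite(f"pics/{n}0.png",im[:,:,::-1]);m=camera_model(n)
    print(n,{k:np.round(v,4).tolist() for k,v in m.items() if not isinstance(v,str)})
E
```

```text
0.0 [ 0.13681134 -0.60938002  0.29115113] [[-0.976, -0.219, -0.001], [-0.219, 0.976, 0.002], [0.0, 0.002, -1.0]] [0.63720386 0.4218138  0.27404565] 1.0014906621860897 0.0697
top {'fovy': 48.9111, 'cx': 275.838, 'cy': 213.2741, 'eye': [0.4072, 0.0062, 1.3394], 'rotation': [[-0.0213, -0.9928, 0.1178], [-0.9997, 0.0228, 0.0114], [-0.014, -0.1175, -0.993]]}
side {'fovy': 57.2112, 'cx': 277.1267, 'cy': 209.6254, 'eye': [0.0128, 0.6155, 0.6245], 'rotation': [[-0.7362, -0.3835, 0.5577], [-0.6766, 0.3961, -0.6208], [0.0171, -0.8343, -0.5511]]}
```

View pics/top0.png

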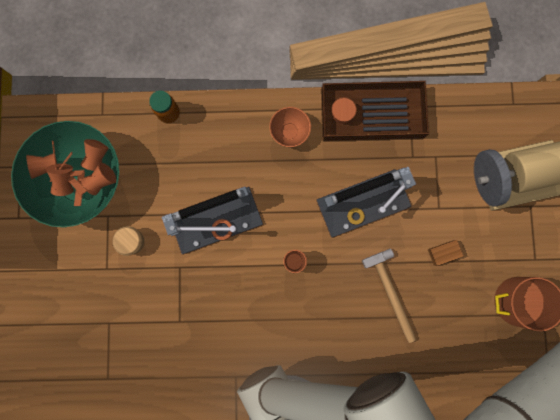

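View pics/side0.png

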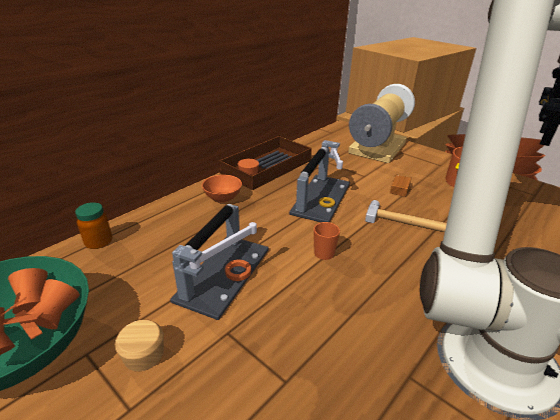

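The top view shows the long stand near pixel (215,222), with its lever tip at about (233,229). The short stand is near (366,202), with its tip at about (382,210). The cup is at (295,261), between and in front of the stands. Next I'll measure from an enlarged crop.

```bash
cat > h.py <<'E'
from station import *
import cv2,numpy as np
def ray(n,u,v,m=None):
    m=m or camera_model(n);f=210/np.tan(np.radians(m['fovy']/2))
    return np.array(m['eye']),np.array(m['rotation'])@np.array([(u-m['cx'])/f,(v-m['cy'])/f,1])
def onz(n,u,v,z,m=None):
    e,d=ray(n,u,v,m);return e+d*(z-e[2])/d[2]
def proj(n,p,m=None):
    m=m or camera_model(n);f=210/np.tan(np.radians(m['fovy']/2));c=np.array(m['rotation']).T@(np.array(p)-m['eye'])
    return c[0]/c[2]*f+m['cx'],c[1]/c[2]*f+m['cy']
E
python3 - <<'E'
from h import *
im=cv2.imread('pics/top0.png')
hsv=cv2.cvtColor(im,cv2.COLOR_BGR2HSV)
for nm,(x0,y0,x1,y1) in dict(long=(155,175,275,260),short=(310,160,425,245)).items():
    R=np.zeros(im.shape[:2],bool);R[y0:y1,x0:x1]=1
    black=(im.max(2)<40)&R
    n,l,st,c=cv2.connectedComponentsWithStats(black.astype(np.uint8))
    i=1+np.argmax(st[1:,4]);ys,xs=np.where(l==i)
    P=np.array([onz('top',u,v,.126)[:2] for u,v in zip(xs,ys)])
    r=cv2.minAreaRect(P.astype(np.float32)*1000)
    print(nm,'bar',st[i],np.round(r,1) if 0 else r)
    # plate: bluish dark, low brightness
    b=im.astype(int);pl=((b[...,0]>=b[...,2]-2)&(im.max(2)<110)&R)
    ys,xs=np.where(cv2.morphologyEx(pl.astype(np.uint8),cv2.MORPH_OPEN,np.ones((3,3)))>0)
    P=np.array([onz('top',u,v,.012)[:2] for u,v in zip(xs,ys)])
    print('plate',cv2.minAreaRect(P.astype(np.float32)*1000),len(xs))
a=cv2.resize(im[175:260,155:275],None,fx=6,fy=6,interpolation=cv2.INTER_CUBIC)[:,:700]
b=cv2.resize(im[160:245,310:430],None,fx=6,fy=6,interpolation=cv2.INTER_CUBIC)[:,:720]
cv2.imwrite('pics/c1.png',a);cv2.imwrite('pics/c2.png',b)
E
```

```text
long bar [179 191  60  31 534] ((578.8001098632812, 201.853759765625), (28.427526473999023, 166.0277099609375), 21.278656005859375)Traceback (most recent call last):
  File "<stdin>", line 15, in <module>
  File "h.py", line 7, in onz
    e,d=ray(n,u,v,m);return e+d*(z-e[2])/d[2]
        ~~~^^^^^^^^^
  File "h.py", line 4, in ray
    m=m or camera_model(n);f=210/np.tan(np.radians(m['fovy']/2))
           ~~~~~~~~~~~~^^^
ValueError: time passes only in moves, steps and waits
```

Run:
```python
from h import *
M=camera_model('top')
im=cv2.imread('pics/top0.png')
for nm,(x0,y0,x1,y1) in dict(long=(155,175,275,260),short=(310,160,425,245)).items():
    R=np.zeros(im.shape[:2],bool);R[y0:y1,x0:x1]=1
    black=(im.max(2)<40)&R
    n,l,st,c=cv2.connectedComponentsWithStats(black.astype(np.uint8))
    i=1+np.argmax(st[1:,4]);ys,xs=np.where(l==i)
    P=np.array([onz('top',u,v,.126,M)[:2] for u,v in zip(xs,ys)])
    print(nm,'bar',st[i],cv2.minAreaRect(P.astype(np.float32)*1000))
    b=im.astype(int);pl=((b[...,0]>=b[...,2]-2)&(im.max(2)<110)&R)
    ys,xs=np.where(cv2.morphologyEx(pl.astype(np.uint8),cv2.MORPH_OPEN,np.ones((3,3)))>0)
    P=np.array([onz('top',u,v,.012,M)[:2] for u,v in zip(xs,ys)])
    print('plate',cv2.minAreaRect(P.astype(np.float32)*1000),len(xs))
a=cv2.resize(im[175:260,155:275],None,fx=6,fy=6,interpolation=cv2.INTER_CUBIC)
b=cv2.resize(im[160:245,310:430],None,fx=6,fy=6,interpolation=cv2.INTER_CUBIC)
cv2.imwrite('pics/c1.png',a);cv2.imwrite('pics/c2.png',b)
```

```text
long bar [179 191  60  31 534] ((578.8001098632812, 201.853759765625), (28.427526473999023, 166.0277099609375), 21.278656005859375)
plate ((550.697998046875, 199.04440307617188), (119.82633209228516, 248.56732177734375), 19.19791030883789) 2549
short bar [335 173  60  30 547] ((615.473876953125, -216.73797607421875), (25.34709358215332, 160.737548828125), 20.394588470458984)
plate ((591.6561279296875, -237.9913330078125), (115.76517486572266, 255.89114379882812), 19.857582092285156) 2470
```

View pics/c1.png

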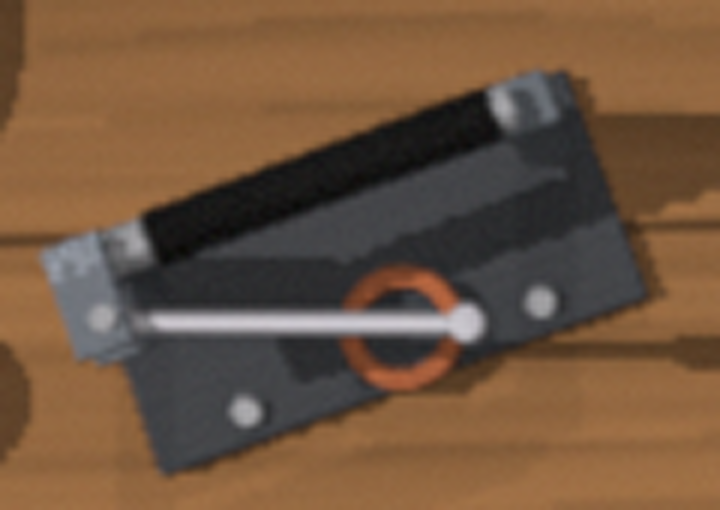

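View pics/c2.png

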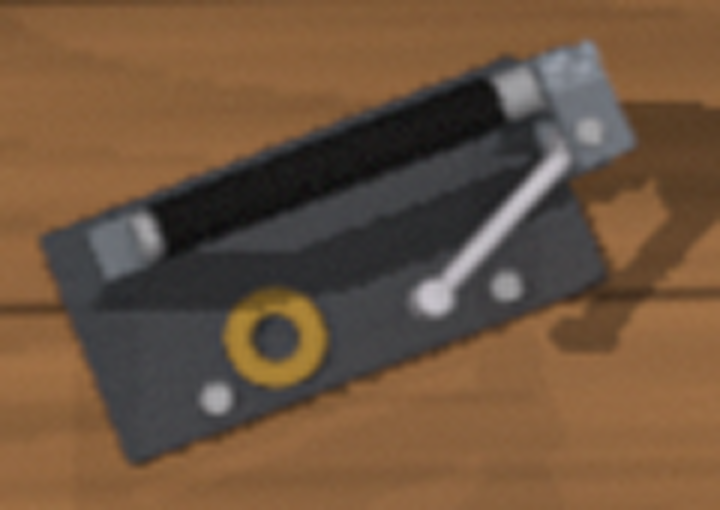

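Both crops are clear. In full-picture pixels, the long pin is at (172,228) and the long tip at (232.8,228.7). The short pin is at (408.3,181.8) and the short tip at (382.3,209.7). I'll turn these into positions and check them against the given sizes.

```bash
cat >> h.py <<'E'
def R2(a): return np.array([[np.cos(a),-np.sin(a)],[np.sin(a),np.cos(a)]])
E
python3 - <<'E'
from h import *
M=camera_model('top');S=camera_model('side')
D=dict(long=((172,228),(232.8,228.7),[(196,190+53.5),(245,225.2)],(550.7,199.0),(578.8,201.85)),short=((408.3,181.8),(382.3,209.7),None,(591.7,-238.0),(615.5,-216.7)))
yaw=np.radians(20.0)
for n,(h,t,_,pc,bc) in D.items():
    H=onz('top',*h,.143,M);T=onz('top',*t,.132,M);d=T-H
    sy=1 if n=='long' else -1
    print(n,'hinge',H.round(4),'tip',T.round(4),'len',np.hypot(*d[:2]).round(4),'dir',np.degrees(np.arctan2(d[1],d[0])).round(1))
    for dg in (19,20,21):
        y=np.radians(dg);print(dg,'hinge from plate',np.array(pc)/1000+R2(y)@[0,sy*.1])
    print('side proj hinge',np.round(proj('side',[*H[:2],.143],S),1),'tip',np.round(proj('side',[*T[:2],.132],S),1))
    # bar axis by PCA of plate/bar centre vector
s=cv2.imread('pics/side0.png');cv2.imwrite('pics/s1.png',cv2.resize(s[125:325,155:360],None,fx=2.9,fy=2.9,interpolation=cv2.INTER_CUBIC))
E
```

```text
long hinge [0.5167 0.2915 0.143 ] tip [0.5122 0.134  0.132 ] len 0.1576 dir -91.6
19 hinge from plate [0.51814318 0.29355186]
20 hinge from plate [0.51649799 0.29296926]
21 hinge from plate [0.51486321 0.29235804]
side proj hinge [194.7 250.9] tip [254.3 222.6]
short hinge [ 0.6242 -0.3288  0.143 ] tip [ 0.5535 -0.2598  0.132 ] len 0.0988 dir 135.7
19 hinge from plate [ 0.62425682 -0.33255186]
20 hinge from plate [ 0.62590201 -0.33196926]
21 hinge from plate [ 0.62753679 -0.33135804]
side proj hinge [335.4 142.8] tip [341.2 160.2]
```

View pics/s1.png

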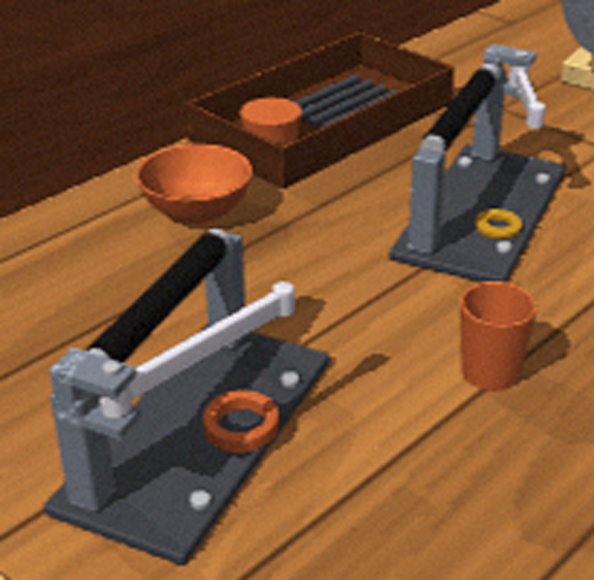

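The side view agrees: the long tip is at (253,224) against a predicted (254,223), and the short tip at (340,161) against (341,160). The lengths and yaw (about 19.5–20°) also fit. Next I'll close the gripper, turn, and go across high.

>>> jog_arm(
  rows=[
    [[0,0,0,-0.159],[0,0,0,-0.159],[0,0,0,-0.159],[0,0,0,-0.159],[0,0,0,-0.159],[0,0,0,-0.159],[0,0,0,-0.159],[0,0,0,-0.159],[0,0,0,-0.159],[0,0,0,-0.159],[-0.036,-0.0426,0,0],[-0.036,-0.0426,0,0],[-0.036,-0.0426,0,0],[-0.036,-0.0426,0,0],[-0.036,-0.0426,0,0],[-0.036,-0.0426,0,0],[-0.036,-0.0426,0,0],[-0.036,-0.0426,0,0]],
  ],
  claw=0,
)

```text
time_s: 2.35
tcp_pos: [0.4001, -0.2473, 0.2921]
ee_rot: [[0.238, -0.971, -0.0], [-0.971, -0.238, 0.0], [-0.0, 0.0, -1.0]]
wrist_force: [0.3, -0.8, 0.3]
gripper_width: 0.002
gripper_force: 0.0
```

>>> jog_arm(
  rows=[
    [[-0.049,-0.019,0,0],[-0.049,-0.019,0,0],[-0.049,-0.019,0,0],[-0.049,-0.019,0,0],[-0.049,-0.019,0,0],[-0.049,-0.019,0,0],[-0.049,-0.019,0,0],[-0.049,-0.019,0,0],[0,0,0,0],[0,0,0,0]],
  ],
)

```text
time_s: 3.6
tcp_pos: [0.4535, 0.1677, 0.2917]
ee_rot: [[0.238, -0.971, -0.001], [-0.971, -0.238, -0.001], [0.0, 0.002, -1.0]]
wrist_force: [1.0, 0.5, 0.0]
gripper_width: 0.008
gripper_force: 0.0
```

>>> jog_arm(
  rows=[
    [[0,0,0.0305,0],[0,0,0.0305,0],[0,0,0.0305,0],[0,0,0.0305,0],[0.002,-0.01,0,0],[0.002,-0.01,0,0],[0,0,0,0],[0,0,0,0]],
  ],
)

```text
time_s: 4.6
tcp_pos: [0.4746, 0.1687, 0.1711]
ee_rot: [[0.237, -0.971, 0.001], [-0.971, -0.237, 0.001], [-0.001, -0.001, -1.0]]
wrist_force: [-0.0, -0.3, -0.9]
gripper_width: 0.005
gripper_force: 0.0
```

Run:
```python
from h import *
s=sense();print(s['tcp_pos'],s['wrist_force'])
im=capture('wrist');cv2.imwrite('pics/w1.png',im[:,:,::-1])
```

```text
[0.47463842 0.16872773 0.1710716 ] [-0.036155   -0.33266049 -0.88782652]
```

View pics/w1.png

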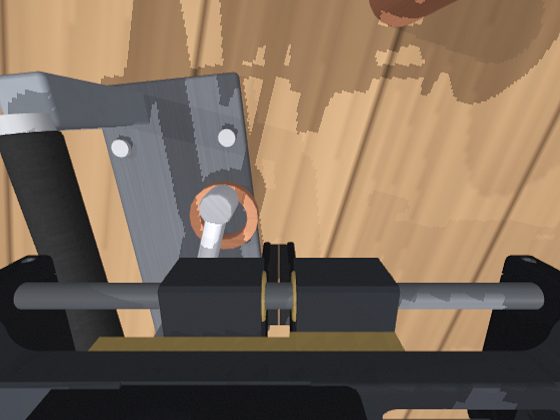

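The wrist view shows the closed fingers at about (280,290), beside the lever on its outer side. The lever tip is at (215,208) and the finger path is clear. I'll creep in until contact.

>>> jog_arm(
  rows=[
    [[0.0004,-0.002,0,0],[0.0004,-0.002,0,0],[0.0004,-0.002,0,0],[0.0004,-0.002,0,0],[0.0004,-0.002,0,0],[0.0004,-0.002,0,0],[0.0004,-0.002,0,0],[0.0004,-0.002,0,0],[0.0004,-0.002,0,0],[0.0004,-0.002,0,0],[0.0004,-0.002,0,0],[0,0,0,0]],
  ],
)

```text
time_s: 6.15
tcp_pos: [0.4967, 0.1696, 0.1701]
ee_rot: [[0.237, -0.971, -0.0], [-0.971, -0.237, -0.0], [0.0, 0.0, -1.0]]
wrist_force: [-0.5, -0.5, 0.5]
gripper_width: 0.008
gripper_force: 0.1
```

>>> jog_arm(
  rows=[
    [[0.0004,-0.002,0,0],[0.0004,-0.002,0,0],[0.0004,-0.002,0,0],[0.0004,-0.002,0,0],[0,0,0,0]],
  ],
)

```text
time_s: 6.78
tcp_pos: [0.5048, 0.1697, 0.1701]
ee_rot: [[0.237, -0.971, -0.001], [-0.971, -0.237, -0.001], [0.0, 0.001, -1.0]]
wrist_force: [-2.6, -1.6, 0.9]
gripper_width: 0.003
gripper_force: 1.2
```

>>> jog_arm(
  rows=[
    [[0.0004,-0.002,0,0],[0.0004,-0.002,0,0],[0.0004,-0.002,0,0],[0,0,0,0]],
  ],
)

```text
time_s: 7.28
tcp_pos: [0.511, 0.1702, 0.1701]
ee_rot: [[0.238, -0.971, -0.0], [-0.971, -0.238, -0.0], [0.0, 0.001, -1.0]]
wrist_force: [-3.1, -1.9, -0.9]
gripper_width: 0.008
gripper_force: 1.4
```

>>> jog_arm(
  rows=[
    [[0.0004,-0.002,0,0],[0.0004,-0.002,0,0],[0.0004,-0.002,0,0],[0.0004,-0.002,0,0],[0.0004,-0.002,0,0],[0,0,0,0]],
  ],
)

```text
time_s: 8.02
tcp_pos: [0.5213, 0.1709, 0.1702]
ee_rot: [[0.238, -0.971, 0.0], [-0.971, -0.238, 0.0], [-0.0, -0.0, -1.0]]
wrist_force: [-2.9, -0.4, 0.3]
gripper_width: 0.003
gripper_force: 1.5
```

>>> jog_arm(
  rows=[
    [[0.0002,-0.001,0,0],[0.0002,-0.001,0,0],[0.0002,-0.001,0,0],[0,0,0,0]],
  ],
)

```text
time_s: 8.52
tcp_pos: [0.5243, 0.1711, 0.1702]
ee_rot: [[0.238, -0.971, 0.0], [-0.971, -0.238, 0.0], [-0.0, -0.0, -1.0]]
wrist_force: [-3.6, 1.3, -1.4]
gripper_width: 0.005
gripper_force: 1.5
```

>>> jog_arm(
  rows=[
    [[0.0002,-0.001,0,0],[0.0002,-0.001,0,0],[0,0,0,0]],
  ],
)

```text
time_s: 8.9
tcp_pos: [0.5264, 0.1711, 0.1703]
ee_rot: [[0.238, -0.971, 0.0], [-0.971, -0.238, 0.0], [-0.0, -0.0, -1.0]]
wrist_force: [-3.4, 1.7, -1.6]
gripper_width: 0.004
gripper_force: 1.6
```

>>> jog_arm(
  rows=[
    [[0.0002,-0.001,0,0],[0,0,0,0]],
  ],
)

```text
time_s: 9.15
tcp_pos: [0.5274, 0.1711, 0.1704]
ee_rot: [[0.238, -0.971, 0.0], [-0.971, -0.238, 0.0], [-0.0, -0.0, -1.0]]
wrist_force: [-4.0, 2.1, -0.7]
gripper_width: 0.007
gripper_force: 1.7
```

>>> jog_arm(
  rows=[
    [[0.0002,-0.001,0,0],[0,0,0,0]],
  ],
)

```text
time_s: 9.4
tcp_pos: [0.5285, 0.1711, 0.1703]
ee_rot: [[0.238, -0.971, 0.0], [-0.971, -0.238, 0.0], [-0.0, -0.0, -1.0]]
wrist_force: [-3.4, 2.0, 0.4]
gripper_width: 0.008
gripper_force: 1.8
```

>>> jog_arm(
  rows=[
    [[0.0002,-0.001,0,0],[0,0,0,0]],
  ],
)

```text
time_s: 9.65
tcp_pos: [0.5295, 0.1711, 0.1703]
ee_rot: [[0.238, -0.971, 0.0], [-0.971, -0.238, 0.0], [-0.0, -0.0, -1.0]]
wrist_force: [-4.0, 2.0, 1.1]
gripper_width: 0.003
gripper_force: 1.8
```

>>> jog_arm(
  rows=[
    [[0.0002,-0.001,0,0],[0,0,0,0]],
  ],
)

```text
time_s: 9.9
tcp_pos: [0.5304, 0.1711, 0.1703]
ee_rot: [[0.238, -0.971, 0.0], [-0.971, -0.238, 0.0], [0.0, -0.0, -1.0]]
wrist_force: [-3.8, 2.5, 1.2]
gripper_width: 0.008
gripper_force: 1.9
```

>>> jog_arm(
  rows=[
    [[0.0002,-0.001,0,0],[0,0,0,0]],
  ],
)

```text
time_s: 10.15
tcp_pos: [0.5313, 0.1712, 0.1703]
ee_rot: [[0.238, -0.971, -0.0], [-0.971, -0.238, -0.0], [-0.0, 0.0, -1.0]]
wrist_force: [-5.5, 2.6, 1.5]
gripper_width: 0.009
gripper_force: 2.3
```

>>> jog_arm(
  rows=[
    [[0.0001,-0.0005,0,0],[0,0,0,0]],
  ],
)

```text
time_s: 10.4
tcp_pos: [0.5314, 0.1712, 0.1703]
ee_rot: [[0.238, -0.971, -0.001], [-0.971, -0.238, -0.0], [-0.0, 0.001, -1.0]]
wrist_force: [-6.4, 2.0, 1.9]
gripper_width: 0.005
gripper_force: 2.9
```

It's solid: the position has stopped and the force is rising past the spring's 4 N. I'll hold, then back off slowly.

>>> jog_arm(
  rows=[
    [[0,0,0,0],[0,0,0,0],[0,0,0,0],[0,0,0,0],[0,0,0,0],[0,0,0,0],[0,0,0,0],[0,0,0,0],[0,0,0,0]],
  ],
)

```text
time_s: 11.52
tcp_pos: [0.5314, 0.1712, 0.1703]
ee_rot: [[0.238, -0.971, -0.001], [-0.971, -0.238, -0.0], [-0.0, 0.001, -1.0]]
wrist_force: [-5.4, 3.0, 0.6]
gripper_width: 0.004
gripper_force: 2.9
```

>>> jog_arm(
  rows=[
    [[-0.001,0.005,0,0],[-0.001,0.005,0,0],[-0.001,0.005,0,0],[-0.001,0.005,0,0],[-0.001,0.005,0,0],[-0.001,0.005,0,0],[-0.001,0.005,0,0],[-0.001,0.005,0,0],[-0.001,0.005,0,0],[-0.001,0.005,0,0],[-0.001,0.005,0,0],[-0.001,0.005,0,0],[0,0,-0.02,0],[0,0,-0.03,0],[0,0,-0.03,0],[0,0,-0.03,0],[0,0,0,0],[0,0,0,0]],
  ],
)

```text
time_s: 13.78
tcp_pos: [0.4701, 0.1683, 0.2795]
ee_rot: [[0.237, -0.971, -0.001], [-0.971, -0.237, -0.0], [-0.0, 0.001, -1.0]]
wrist_force: [-0.5, -0.4, -0.5]
gripper_width: 0.008
gripper_force: 0.0
```

Run:
```python
from h import *
s=sense();print(s['time_s'],s['tcp_pos'],s['wrist_force'],s['joints'])
im=capture('side');cv2.imwrite('pics/side1.png',im[:,:,::-1])
a=cv2.imread('pics/side0.png');b=im[:,:,::-1]
d=cv2.absdiff(a,b).max(2)[125:325,155:360]
print((d>40).sum())
cv2.imwrite('pics/s2.png',cv2.resize(np.ascontiguousarray(b[125:325,155:360]),None,fx=2.9,fy=2.9,interpolation=cv2.INTER_CUBIC))
```

```text
13.775 [0.47014077 0.16832441 0.27951982] [-0.46626929 -0.36396019 -0.52373481] [ 3.83458454e+01  1.04048795e+01 -1.78747246e+01 -3.70612912e-02
 -6.17877779e+01 -2.45943492e+01]
4488
```

View pics/s2.png

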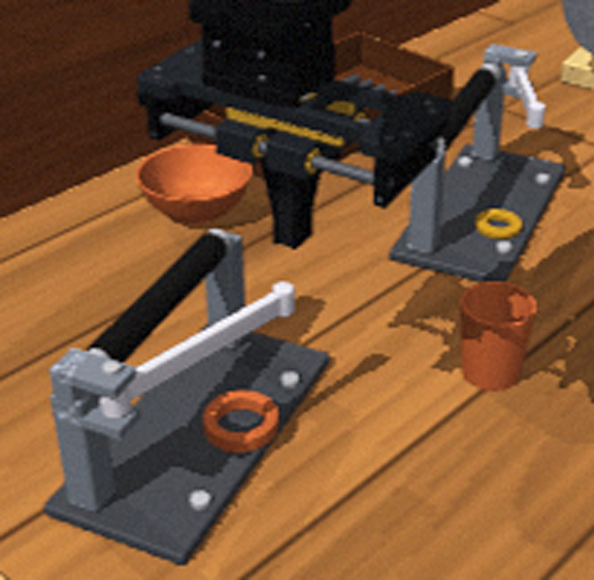

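The long lever is fully back, with its tip at (285,288) in the crop as before, and nothing else has moved. Now over to the short lever.

>>> jog_arm(
  rows=[
    [[0,0,0,-0.11],[0,0,0,-0.11],[0.0508,0.01706,0,0],[0.0508,0.01706,0,0],[0.0508,0.01706,0,0],[0.0508,0.01706,0,0],[0.0508,0.01706,0,0],[0.0508,0.01706,0,0],[0.0508,0.01706,0,0],[0.0508,0.01706,0,0],[0.0508,0.01706,0,0],[0,0,0,0],[0,0,0,0]],
  ],
)

```text
time_s: 15.45
tcp_pos: [0.5356, -0.309, 0.2787]
ee_rot: [[0.443, -0.896, -0.003], [-0.896, -0.443, 0.001], [-0.002, 0.002, -1.0]]
wrist_force: [-0.2, 0.2, -0.0]
gripper_width: 0.004
gripper_force: 0.0
```

Run:
```python
from h import *
s=sense();r=s['ee_rot'];print(s['tcp_pos'],np.degrees(np.arctan2(r[1][1],r[0][1])))
def tool(d): return np.round(np.array(r).T@np.array(d),4)
p=np.array(s['tcp_pos']);print('to start',tool(np.array([.538,-.307,.17])-p),'push dir per mm',tool([.774e-3,.633e-3,0]))
print('start->stop',tool([.5797-.538,-.2688+.307,0]))
im=capture('top')[:,:,::-1];M=camera_model('top');print(np.round(proj('top',[.554,-.26,.132],M)))
cv2.imwrite('pics/c3.png',cv2.resize(np.ascontiguousarray(im[150:290,280:440]),None,fx=4,fy=4))
```

```text
[ 0.53558914 -0.30902262  0.27871178] -153.68124825683947
to start [-0.0005 -0.0033  0.1087] push dir per mm [-0.0002 -0.001  -0.    ]
start->stop [-0.0158 -0.0543 -0.0001]
[382. 209.]
```

>>> jog_arm(
  rows=[
    [[0,0,0.0272,0],[0,0,0.0272,0],[0,0,0.0272,0],[0,0,0.0272,0],[-0.001,-0.005,0,0],[-0.001,-0.005,0,0],[-0.00045,-0.00195,0,0],[-0.00045,-0.00195,0,0],[-0.00045,-0.00195,0,0],[0,0,0,0],[0,0,0,0]],
  ],
)

```text
time_s: 16.88
tcp_pos: [0.5488, -0.2993, 0.1714]
ee_rot: [[0.444, -0.896, -0.0], [-0.896, -0.444, 0.0], [-0.0, 0.0, -1.0]]
wrist_force: [-0.5, -0.2, -0.5]
gripper_width: 0.004
gripper_force: 0.0
```

>>> jog_arm(
  rows=[
    [[-0.00045,-0.00195,0,0],[-0.00045,-0.00195,0,0],[-0.00045,-0.00195,0,0],[-0.00045,-0.00195,0,0],[-0.00045,-0.00195,0,0],[0,0,0,0]],
  ],
)

```text
time_s: 17.62
tcp_pos: [0.5567, -0.2928, 0.1714]
ee_rot: [[0.444, -0.896, -0.0], [-0.896, -0.444, -0.0], [0.0, 0.0, -1.0]]
wrist_force: [0.5, 0.1, -0.8]
gripper_width: 0.005
gripper_force: 0.0
```

>>> jog_arm(
  rows=[
    [[-0.00045,-0.00195,0,0],[-0.00045,-0.00195,0,0],[-0.00045,-0.00195,0,0],[0,0,0,0]],
  ],
)

```text
time_s: 18.12
tcp_pos: [0.5611, -0.2891, 0.1714]
ee_rot: [[0.444, -0.896, -0.001], [-0.896, -0.444, -0.0], [-0.0, 0.001, -1.0]]
wrist_force: [-1.1, -0.4, -0.1]
gripper_width: 0.004
gripper_force: 0.5
```

>>> jog_arm(
  rows=[
    [[-0.00045,-0.00195,0,0],[-0.00045,-0.00195,0,0],[-0.00045,-0.00195,0,0],[-0.00045,-0.00195,0,0],[0,0,0,0]],
  ],
)

```text
time_s: 18.75
tcp_pos: [0.5672, -0.2837, 0.1713]
ee_rot: [[0.444, -0.896, -0.001], [-0.896, -0.444, 0.0], [-0.001, 0.001, -1.0]]
wrist_force: [-3.7, 0.7, 0.8]
gripper_width: 0.008
gripper_force: 1.3
```

>>> jog_arm(
  rows=[
    [[-0.00045,-0.00195,0,0],[-0.00045,-0.00195,0,0],[-0.00045,-0.00195,0,0],[-0.00045,-0.00195,0,0],[0,0,0,0]],
  ],
)

```text
time_s: 19.38
tcp_pos: [0.5736, -0.2788, 0.1713]
ee_rot: [[0.444, -0.896, -0.0], [-0.896, -0.444, 0.0], [-0.0, 0.0, -1.0]]
wrist_force: [-4.4, 0.8, 0.2]
gripper_width: 0.005
gripper_force: 1.6
```

>>> jog_arm(
  rows=[
    [[-0.0002,-0.001,0,0],[-0.0002,-0.001,0,0],[-0.0002,-0.001,0,0],[0,0,0,0]],
  ],
)

```text
time_s: 19.88
tcp_pos: [0.5761, -0.277, 0.1714]
ee_rot: [[0.444, -0.896, -0.0], [-0.896, -0.444, 0.0], [-0.0, 0.0, -1.0]]
wrist_force: [-4.5, -0.0, -0.1]
gripper_width: 0.004
gripper_force: 1.7
```

>>> jog_arm(
  rows=[
    [[-0.0003,-0.001,0,0],[-0.0003,-0.001,0,0],[0,0,0,0]],
  ],
)

```text
time_s: 20.25
tcp_pos: [0.5777, -0.2757, 0.1714]
ee_rot: [[0.444, -0.896, 0.0], [-0.896, -0.444, -0.0], [0.0, -0.0, -1.0]]
wrist_force: [-3.7, -1.3, -1.4]
gripper_width: 0.009
gripper_force: 1.7
```

>>> jog_arm(
  rows=[
    [[-0.0003,-0.001,0,0],[0,0,0,0]],
  ],
)

```text
time_s: 20.5
tcp_pos: [0.5786, -0.2751, 0.1715]
ee_rot: [[0.444, -0.896, 0.001], [-0.896, -0.444, -0.0], [0.001, -0.0, -1.0]]
wrist_force: [-2.6, -1.5, -1.2]
gripper_width: 0.007
gripper_force: 1.7
```

>>> jog_arm(
  rows=[
    [[-0.0002,-0.001,0,0],[0,0,0,0]],
  ],
)

```text
time_s: 20.75
tcp_pos: [0.5794, -0.2745, 0.1715]
ee_rot: [[0.444, -0.896, 0.001], [-0.896, -0.444, -0.0], [0.001, -0.0, -1.0]]
wrist_force: [-2.6, -1.5, -1.3]
gripper_width: 0.003
gripper_force: 1.7
```

>>> jog_arm(
  rows=[
    [[-0.0002,-0.001,0,0],[0,0,0,0]],
  ],
)

```text
time_s: 21.0
tcp_pos: [0.5802, -0.2739, 0.1716]
ee_rot: [[0.444, -0.896, 0.001], [-0.896, -0.444, -0.0], [0.001, -0.0, -1.0]]
wrist_force: [-2.4, -3.9, -0.8]
gripper_width: 0.006
gripper_force: 1.8
```

>>> jog_arm(
  rows=[
    [[-0.0002,-0.001,0,0],[0,0,0,0]],
  ],
)

```text
time_s: 21.25
tcp_pos: [0.581, -0.2732, 0.1716]
ee_rot: [[0.444, -0.896, 0.001], [-0.896, -0.444, -0.0], [0.001, -0.0, -1.0]]
wrist_force: [-1.8, -4.2, -0.6]
gripper_width: 0.008
gripper_force: 1.9
```

>>> jog_arm(
  rows=[
    [[-0.0001,-0.0005,0,0],[0,0,0,0]],
  ],
)

```text
time_s: 21.5
tcp_pos: [0.5813, -0.273, 0.1716]
ee_rot: [[0.444, -0.896, 0.001], [-0.896, -0.444, -0.0], [0.001, -0.0, -1.0]]
wrist_force: [-3.4, -4.5, -0.9]
gripper_width: 0.005
gripper_force: 2.0
```

>>> jog_arm(
  rows=[
    [[-0.0001,-0.0005,0,0],[0,0,0,0]],
  ],
)

```text
time_s: 21.75
tcp_pos: [0.5816, -0.2728, 0.1717]
ee_rot: [[0.444, -0.896, 0.0], [-0.896, -0.444, -0.001], [0.001, 0.0, -1.0]]
wrist_force: [-3.1, -5.2, 1.1]
gripper_width: 0.006
gripper_force: 2.2
```

>>> jog_arm(
  rows=[
    [[-0.0001,-0.0005,0,0],[0,0,0,0]],
  ],
)

```text
time_s: 22.0
tcp_pos: [0.5817, -0.2727, 0.1716]
ee_rot: [[0.444, -0.896, -0.001], [-0.896, -0.444, -0.001], [0.0, 0.001, -1.0]]
wrist_force: [-2.4, -5.0, -0.3]
gripper_width: 0.009
gripper_force: 2.7
```

>>> jog_arm(
  rows=[
    [[0,-0.0005,0,0],[0,0,0,0],[0,0,0,0]],
  ],
)

```text
time_s: 22.38
tcp_pos: [0.5818, -0.2727, 0.1716]
ee_rot: [[0.444, -0.896, -0.001], [-0.896, -0.444, -0.001], [0.0, 0.002, -1.0]]
wrist_force: [-4.5, -6.5, -0.6]
gripper_width: 0.003
gripper_force: 3.2
```

It's solid again: the position is fixed and the force is above the spring's. I'll hold about a second and check.

>>> jog_arm(
  rows=[
    [[0,0,0,0],[0,0,0,0],[0,0,0,0],[0,0,0,0],[0,0,0,0],[0,0,0,0],[0,0,0,0],[0,0,0,0]],
  ],
)

```text
time_s: 23.38
tcp_pos: [0.5817, -0.2727, 0.1716]
ee_rot: [[0.444, -0.896, -0.001], [-0.896, -0.444, -0.001], [0.0, 0.002, -1.0]]
wrist_force: [-4.1, -6.6, 0.0]
gripper_width: 0.004
gripper_force: 3.2
```

Run:
```python
from h import *
im=capture('side')[:,:,::-1]
cv2.imwrite('pics/s3.png',cv2.resize(np.ascontiguousarray(im[90:330,150:420]),None,fx=2.4,fy=2.4,interpolation=cv2.INTER_CUBIC))
```

```text
(no output)
```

View pics/s3.png

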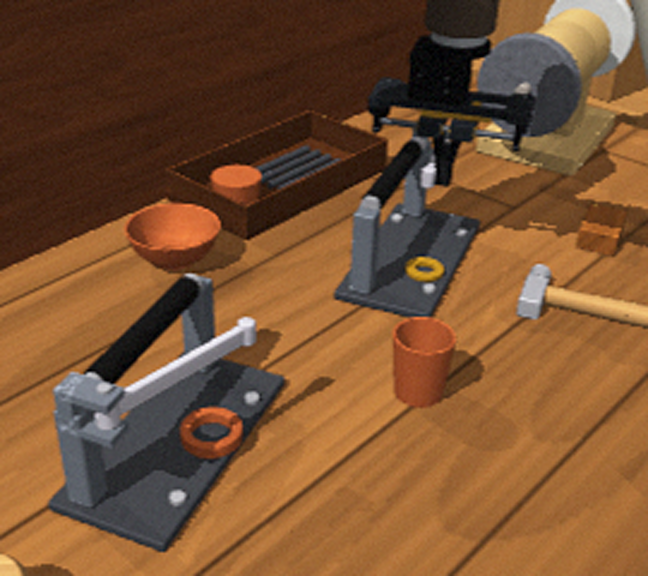

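The short lever's tip at (430,172) is pressed in and held by the fingers from outside. The long lever is fully out, and everything else is where it was.

```bash
python3 -c "
from station import *
print(finish_job())"
```

```text
the job is handed in; nothing more can be done
None
```

The long lever was pressed solid onto its stop, held for about a second and sprung fully back out; the short lever was then pressed onto its stop and was still held there when I handed in at about 23 s, with no contact seen on the bars or loose items (no verdict came back).

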